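Charge a leaning mill jar with grinding balls from a drop cup

ROBOT

A 6-joint arm with a two-finger parallel gripper is mounted at the origin on a cart in front of the work surface, level with it; the furniture and walls round the work are solid. World frame = base frame: x ahead of the robot, y to its left, z up, the work surface at z = 0. Lengths are in m, angles in rad, forces in N, time in s.
With the tool pointing down it reaches from about 0.325 to 0.85 m from the base axis. Payload 15.5 kg.
Tool frame: the origin (TCP) lies midway between the tips of the shut fingers; the grasp point (between the pads) lies behind it (robot.grip_point_offset is the z of the grasp point in the tool frame, in m); z points along the fingers, y is the line along which they close (so a half turn about z gives the same grasp; the last joint's range is limited). The gripper opens to 91 mm and grips with 3 to 60 N. Pads are 32 mm wide; open, the fingers measure 118 mm over their backs; the gripper's body (76 mm by 178 mm) begins 60 mm behind the grasp point.
Start: joints at [1.165, 0.494, 1.345, -0, 1.302, -0.096], TCP at [0.191, 0.595, 0.214] pointing down, gripper open.
Joint ranges: [-2.91, 2.91], [-0.82, 2.16], [0.22, 2.67], [-1.22, 4.37], [0.12, 2.79], [-3.08, 3.08]. Speed limits (rad/s): [1.89, 1.89, 2.57, 3.01, 3.01, 3.01].

INTERFACE

Orientations are given as a rotation vector (axis times angle).
In Python, from workcell import robot, eyes gives the robot as it stands. The module is installed in compiled form; this text tells all that it offers.
- The arm moves only by the tool servo_tool, never from a script. Its argument "increments" is a list of rows, each a list of 3 entries, a list of its own where there are three numbers: the gripper's target within -1 to 1 (fully open at 1, half-way at 0, shut at -1), then the shift along the tool's x, y, z each as a share of 0.04 m, from -1 to 1, then the turn, a rotation vector about the tool's x, y, z each as a share of 10 degrees, from -1 to 1. In form: [[claw, [tx, ty, tz], [rx, ry, rz]], ...]. A call has 1 to 10 rows; each row shifts and turns the commanded pose from where the row before left it, along the tool's axes as they then stand; what a row does not reach is not made up. A row lasts 1/8 s, in which the tool goes at most 62.5 mm and 10.7 degrees, less where a joint would pass 70% of its speed; a pose out of reach is approached as far as the arm can. A call with a number of a shift or a turn outside -1 to 1 is refused whole. A call with a gripper value outside its range is refused whole. The fingers move at their own pace and stop on an object; the grip force is fixed at half the most. Time passes only in rows, so rows that do not move let the fingers close. It gives the time, the measured TCP pose, the force, the opening and the grip force at its end, in the units of the state.
- robot.sense(): the state, without advancing time (a new reading comes with each control period).
- eyes.camera(name): name is "scene" or "top"; returns a dict with "image" (420x560x3 uint8, blue, green, red), "camera_matrix" (3x3 intrinsics, pixels), "D" ([k1, k2, p1, p2, k3] as OpenCV has them; the pictures are not rectified), "camera_from_world" (4x4, takes a point from world to camera coordinates). Camera axes: x right, y up, looking along -z (the intrinsics and any distortion apply to the point x, -y, -z); pixel columns grow to the right and rows downward; lengths in m; the calibration is good to about 2 mm. A picture is of the moment at which its call begins. There is no depth.
- robot.sign_off(): hands the job in; it is judged then, once.
The state is a dict: "clock": time; "qpos": joint angles; "joint_vel": joint speeds; "tau": joint torques, N m; "position": TCP position; "ee_rot": TCP orientation; "force": force on the tool from outside, world axes, zero at the start; "moment": the same for the moment, N m; "finger_gap": opening from 0.0 (shut) to 1.0 (fully open); "grip_force": force on a finger pad.
Only numpy, scipy, OpenCV 4.12 (cv2) and the standard library are available. Lean on these libraries where they do the work, as an engineer would, in place of code of your own. Each camera call takes 0.05 s, during which the arm holds its last target. There are 200 camera calls.

TASK

Charge the leaning jar with the five grinding balls: pick up the loaded drop cup by its blue grip, lower it into the jar's mouth in line with the jar, and press its red tab on the jar's rim until the bottom swings open and the balls drop in. Do not spill a ball or ram the jar, and then stand the empty cup, bottom shut, upright in the middle of its rubber mat; leave everything else where it stands.

Things in the scene. Friction and masses are not known exactly. Their poses are not given: they have to be found in the camera images.
- drop_cup: Loose drop cup, 0.19 kg: aluminium tube (outside diameter 50, inside 44 mm), open on top, from 5.5 to 67 mm above its origin, with three feet (to radius 29 mm) and a hinged steel bottom. Origin: centre of its underside; z up through its mouth; +x to the side of the red tab and the bottom's hinge. Below the tab's foot all of it lies within 35 mm of its axis.
- cup_grip (a point): Centre of the blue grip bar that bridges the cup's mouth, 98 mm above the cup's origin on its axis; axes as the cup's. The bar is 14 mm thick in the cup's x, 58 mm long in y and 26 mm high (85 to 111 mm above the origin).
- tab_foot (a point): Middle of the underside of the red tab's foot, 49 mm from the cup's axis on its +x side and 20 mm above the cup's origin while not pressed; the foot is flat below, 34 mm long (from 30 to 64 mm from the cup's axis) and 18 mm wide. It slides up along the cup's z when its underside is pressed.
- tab (a joint): Slide of the red tab, m: 0 sprung out, 0.010 pushed fully up to its stop. Its spring presses it out with 5.4 N at 0 and 7.4 N at the stop (the balls' weight takes off up to 3 N); beyond the stop it is rigid. Linked to the bottom: 1 mm of tab swings the bottom 0.14 rad.
- flap (a joint): Hinge of the cup's steel bottom, rad: 0 shut, 1.4 hanging wide open; it follows the tab and springs shut when the tab is let go. Open, it hangs to 44 mm below the cup's underside, on the tab's side. The balls roll out once it is open by about 0.8.
- jar_stand: Fixed green stand: plate 124 x 140 x 12 mm, uprights 114 mm high at y = +-64 mm, between them a steel band clamping the white stoneware jar (outside diameter 98, inside 86, 115 mm long, floor 7 mm, flat rim of radius 45 to 51 mm; see point jar_seat). Origin: centre of the plate's underside; the mouth leans to its -x. Black lock knob out to y = +95 mm.
- jar_seat (a point): Frame of the leaning jar, fixed to the stand 50 mm above the bench. z = the jar's axis, out of the mouth, leaning 0.436 rad (25 degrees) from vertical to the stand's -x; y = the stand's y. Not reported: how far the jar is pushed through its clamp; its underside lies -12 to +12 mm, its rim 103 to 127 mm from here along z. Find the rim by touch or camera.
- cup_mat: Black rubber mat, fixed, 120 x 120 x 4 mm; origin at the centre of its underside, on the bench. The drop cup starts standing on it.
- ball_1_center (a point): Centre of grinding ball 1: dark ceramic, diameter 16 mm, 12 g; the five start in one layer on the bottom of the drop cup.
- ball_2_center (a point): Centre of grinding ball 2: dark ceramic, diameter 16 mm, 12 g; the five start in one layer on the bottom of the drop cup.
- ball_3_center (a point): Centre of grinding ball 3: dark ceramic, diameter 16 mm, 12 g; the five start in one layer on the bottom of the drop cup.
- ball_4_center (a point): Centre of grinding ball 4: dark ceramic, diameter 16 mm, 12 g; the five start in one layer on the bottom of the drop cup.
- ball_5_center (a point): Centre of grinding ball 5: dark ceramic, diameter 16 mm, 12 g; the five start in one layer on the bottom of the drop cup.
- red_jar: Bystander: glass jar of orange pigment with a yellow lid, diameter 60, 75 mm high; origin at the centre of its underside.
- black_tape: Bystander: roll of black tape lying flat, 60 x 62 x 50 mm; origin at the centre of its underside.

How it is judged:
On the way, in this order (a step that is already met when the one before it is completed fails the run):
1. the loaded cup is held at the jar's mouth in line with the jar (within 22 mm of its axis each way and 0.25 rad), shut, all balls still in it (z of drop_cup in the frame of jar_seat below 0.15 m and x of drop_cup in the frame of jar_seat between -0.022 and 0.022 m and y of drop_cup in the frame of jar_seat between -0.022 and 0.022 m and angle between the z axis of drop_cup and the z axis of jar_seat, either way round below 0.25 rad and value of joint flap below 0.3 rad and distance between each of ball_1_center, ball_2_center, ball_3_center, ball_4_center, ball_5_center and drop_cup below 0.05 m), for 0.1 s.
2. with its underside inside the jar's mouth, the tab is pressed and the bottom swings open by more than 0.9 rad (z of drop_cup in the frame of jar_seat below 0.112 m and x of drop_cup in the frame of jar_seat between -0.022 and 0.022 m and y of drop_cup in the frame of jar_seat between -0.022 and 0.022 m and value of joint flap above 0.9 rad), for 0.2 s.
At the end, for the whole second after the job is handed in: All five balls lie at the bottom of the jar (centres within 62 mm of the jar's seat point and inside it); the empty cup stands still and upright (within 0.08 rad) on its mat, its centre within 40 mm of the mat's, its bottom shut (below 0.12 rad) (distance between each of ball_1_center, ball_2_center, ball_3_center, ball_4_center, ball_5_center and jar_seat below 0.062 m and z of each of ball_1_center, ball_2_center, ball_3_center, ball_4_center, ball_5_center in the frame of jar_seat above -0.005 m and horizontal distance between drop_cup and cup_mat below 0.04 m and height (world z) of drop_cup between 0.001 and 0.008 m and angle between drop_cup's own z axis and vertical below 0.08 rad and linear speed of drop_cup below 0.02 m/s and value of joint flap below 0.12 rad); the robot touches nothing.
It fails at once if the bottom opens by more than 0.4 rad while the cup's underside is not in the jar's mouth (value of joint flap above 0.4 rad and not (z of drop_cup in the frame of jar_seat below 0.118 m and x of drop_cup in the frame of jar_seat between -0.022 and 0.022 m and y of drop_cup in the frame of jar_seat between -0.022 and 0.022 m)).
It fails at once if a ball is spilled on the bench or the mat (height (world z) of any of ball_1_center, ball_2_center, ball_3_center, ball_4_center, ball_5_center below 0.0145 m).
It fails at once if the cup is rammed against the jar or its stand with more than 40 N (contact force between drop_cup and jar_stand above 40 N).
It fails at once if a bystander is moved by more than 30 mm (distance of any of red_jar, black_tape from where it was at the start of the episode above 0.03 m).
It also fails if it takes over 51 s, if anything falls off the work surface, if the arm or the gripper's body presses on something with over 40 N, if the wrist force passes 120 N, or if a joint passes its speed limit or range.

## Working session

There is one attempt and no reset: what is moved stays moved. The work goes in short steps, Python scripts to look and compute and a tool call to move; the robot and the scene stay as the last step left them, time stands still between calls to the robot, and variables do not carry over. Pictures are saved under pics/ and viewed, at most 10 in all, crops included, and the job is handed in when it is done.

Besides the shell and the picture viewer there is one more tool, called after "Emit:" as name(argument=value, ...), one argument or row to a line, values as JSON. servo_tool: Moves the arm, as the interface text tells. Its arguments: {"type":"object","properties":{"increments":{"type":"array"}},"required":["increments"]}

```bash
mkdir -p pics; cat > h.py <<'E'
import numpy as np, cv2, pickle
from scipy.spatial.transform import Rotation as R
from workcell import robot, eyes
def ray(c,uv):
    p=cv2.undistortPoints(np.array([[uv]],float),np.array(c["camera_matrix"]),np.array(c["D"]))[0,0]
    T=np.array(c["camera_from_world"]); d=T[:3,:3].T@np.array([p[0],-p[1],-1.]); o=-T[:3,:3].T@T[:3,3]
    return o,d/np.linalg.norm(d)
def onz(c,uv,z):
    o,d=ray(c,uv); return o+d*(z-o[2])/d[2]
def proj(c,X):
    T=np.array(c["camera_from_world"]); p=T[:3,:3]@np.array(X,float)+T[:3,3]
    q=cv2.projectPoints(np.array([[p[0],-p[1],-p[2]]]),np.zeros(3),np.zeros(3),np.array(c["camera_matrix"]),np.array(c["D"]))[0]
    return q[0,0]
def tri(c1,u1,c2,u2):
    o1,d1=ray(c1,u1);o2,d2=ray(c2,u2)
    s=np.linalg.lstsq(np.stack([d1,-d2],1),o2-o1,rcond=None)[0]
    a,b=o1+s[0]*d1,o2+s[1]*d2
    return (a+b)/2,np.linalg.norm(a-b)
def shot(n,tag):
    c=eyes.camera(n); cv2.imwrite(f"pics/{tag}_{n}.png",c["image"]); pickle.dump(c,open(f"pics/{tag}_{n}.pkl","wb")); return c
def load(n,tag): return pickle.load(open(f"pics/{tag}_{n}.pkl","rb"))
E
python3 - <<'E'
from h import *
for n in("scene","top"):
    c=shot(n,"a"); T=np.array(c["camera_from_world"]); print(n,-T[:3,:3].T@T[:3,3],np.array(c["camera_matrix"])[0,0],c["D"])
print(robot.sense(),robot.grip_point_offset)
E
```

```text
scene [1.00707562 0.34491752 0.7696318 ] 468.7821033007721 [-0.05769068  0.          0.          0.          0.        ]
top [0.47181928 0.14141284 0.94444081] 481.53789083779833 [0.02047686 0.         0.         0.         0.        ]
{'clock': 0.1, 'qpos': array([ 1.16546981e+00,  4.94133829e-01,  1.34604229e+00, -2.15619713e-06,
        1.30251433e+00, -9.55005667e-02]), 'joint_vel': array([-0.0008434 , -0.00285352, -0.00288812, -0.0007212 , -0.00012709,
        0.00076575]), 'tau': array([ 9.18144506e-04, -8.80233765e+01, -3.82548881e+01,  7.11498689e-02,
        4.79947287e-02, -7.64480183e-05]), 'position': array([0.19042386, 0.59493425, 0.21339905]), 'ee_rot': array([-4.84686642e-01, -3.10370487e+00,  1.67129437e-03]), 'force': array([ 0.36010088, -0.44569335,  0.71532701]), 'moment': array([-0.02601093, -0.01010497,  0.00980535]), 'grip_force': 0.0, 'finger_gap': 1.0000740892510693} -0.0188
```

View pics/a_scene.png

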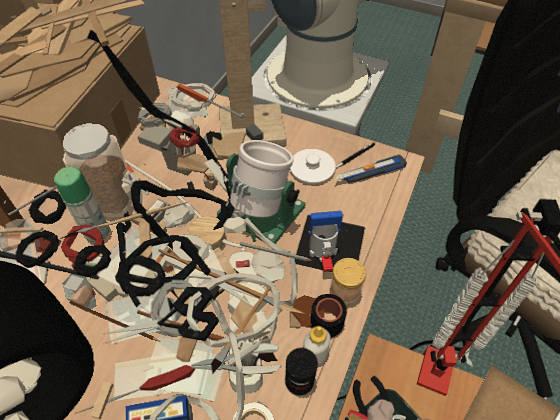

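View pics/a_top.png

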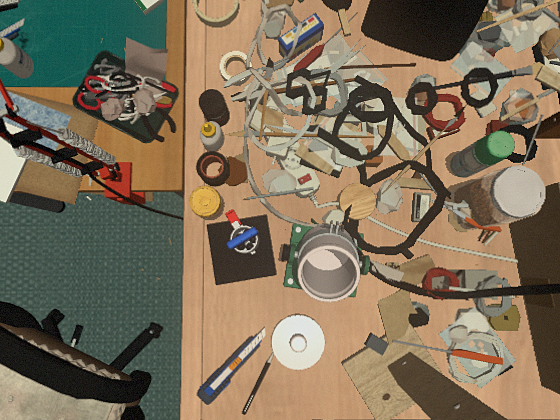

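```bash
python3 - <<'E'
from h import *
a=load("top","a");b=load("scene","a")
A=cv2.resize(a["image"][190:320,190:390],None,fx=4,fy=4,interpolation=cv2.INTER_CUBIC)[:520]
B=cv2.resize(b["image"][125:285,215:375],None,fx=3.7,fy=3.7,interpolation=cv2.INTER_CUBIC)
cv2.imwrite("pics/ca.png",A);cv2.imwrite("pics/cb.png",B)
def cen(c,lo,hi,box):
    x0,x1,y0,y1=box; im=cv2.cvtColor(c["image"],cv2.COLOR_BGR2HSV)[y0:y1,x0:x1]
    m=cv2.inRange(im,lo,hi); n,l,s,ce=cv2.connectedComponentsWithStats(m); i=1+np.argmax(s[1:,4])
    pts=np.argwhere(l==i)[:,::-1].astype(np.float32)+[x0,y0]
    r=cv2.minAreaRect(pts.astype(np.float32)); return ce[i]+[x0,y0],s[i,4],r
for nm,lo,hi,bt,bs in(("blue",(105,120,60),(125,255,255),(215,270,210,260),(300,350,200,240)),("red",(0,150,100),(6,255,255),(215,270,200,240),(310,345,250,280))):
    x=cen(a,lo,hi,bt);y=cen(b,lo,hi,bs);print(nm,x,y,tri(a,x[0],b,y[0]))
E
```

```text
blue (array([241.60816327, 237.48979592]), np.int32(245), ((241.5, 237.5), (7.656003952026367, 32.90560531616211), 59.534454345703125)) (array([325.34588235, 219.02823529]), np.int32(425), ((325.40350341796875, 222.8413848876953), (21.67487335205078, 32.71992111206055), 85.2363510131836)) (array([0.51775816, 0.21436944, 0.09995819]), np.float64(0.0021440439942218563))
red (array([232.14049587, 216.41322314]), np.int32(121), ((232.7941131591797, 218.32351684570312), (17.149858474731445, 9.260923385620117), 59.03623962402344)) (array([326.8057554 , 263.15107914]), np.int32(139), ((326.8600158691406, 263.01995849609375), (15.556349754333496, 9.899495124816895), 81.8698959350586)) (array([0.5615172 , 0.23904239, 0.03155398]), np.float64(0.0009812979405237434))
```

View pics/ca.png

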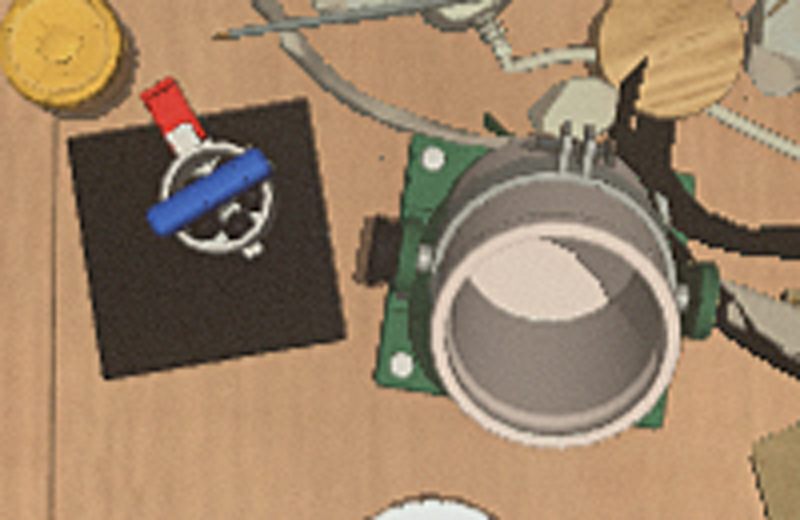

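View pics/cb.png

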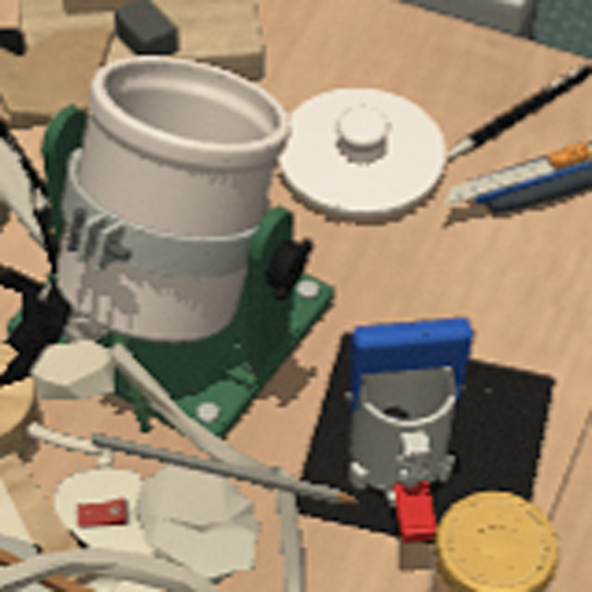

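```bash
cat > m.py <<'E'
from h import *
a=load("top","a");b=load("scene","a")
A=lambda u,v:(190+(u+.5)/4-.5,190+(v+.5)/4-.5)
B=lambda u,v:(215+(u+.5)/3.7-.5,125+(v+.5)/3.7-.5)
if __name__=="__main__":
    P=[onz(a,A(*p),.012)[:2] for p in((410,137),(376,385),(661,428),(694,175))]
    print("plate",np.round(P,4),"sides",[np.linalg.norm(P[i]-P[(i+1)%4]) for i in range(4)],"c",np.mean(P,0))
    y=(P[0]-P[3]+P[1]-P[2]); x=P[0]-P[1]+P[3]-P[2]; print("yaw x",np.arctan2(x[1],x[0]),"yaw from y",np.arctan2(-y[0],y[1]))
    M=[onz(a,A(*p),.004)[:2] for p in((68,140),(305,98),(346,340),(106,380))]
    print("mat",np.round(M,4),"c",np.mean(M,0),[np.linalg.norm(M[i]-M[(i+1)%4]) for i in range(4)])
    print("scene plate corners",onz(b,B(333,290),.012),onz(b,B(225,437),.012))
    im=cv2.cvtColor(a["image"],cv2.COLOR_BGR2HSV)
    m=np.zeros(im.shape[:2],np.uint8); m[244:304,296:362]=cv2.inRange(im,(0,0,195),(180,45,255))[244:304,296:362]
    n,l,s,ce=cv2.connectedComponentsWithStats(m); i=1+np.argmax(s[1:,4]); pts=np.argwhere(l==i)[:,::-1].astype(np.int32)
    e=cv2.fitEllipse(cv2.convexHull(pts)); print("top ell",e,s[i])
    # scene rim outer edge picks
    q=np.array([B(*p) for p in((90,100),(105,74),(140,58),(185,60),(230,75),(265,98),(289,130))],np.float32)
    print("scene picks",q.round(1).tolist())
    # cup
    for z in(.111,): 
        p,q2=onz(a,A(152,222),z),onz(a,A(266,163),z); print("bar ends",p,q2,np.linalg.norm(p-q2),(p+q2)/2)
    t=[onz(a,A(*p),.03) for p in((143,97),(171,79),(205,134))];print("red far mid",(t[0]+t[1])/2)
E
python3 m.py
```

```text
plate [[ 0.5479  0.125 ]
 [ 0.4289  0.1423]
 [ 0.4078  0.0064]
 [ 0.5286 -0.0123]] sides [np.float64(0.12025760623282845), np.float64(0.1375561877392789), np.float64(0.12220659857253284), np.float64(0.13869252279273853)] c [0.47832052 0.06537259]
yaw x -0.14898362006522306 yaw from y -0.1469865498338319
mat [[0.5482 0.2923]
 [0.5681 0.1763]
 [0.4502 0.1567]
 [0.4318 0.2727]] c [0.49960385 0.22451838] [np.float64(0.11774980958863933), np.float64(0.11953607897492893), np.float64(0.11746029125337827), np.float64(0.11802700890085173)]
scene plate corners [0.43292378 0.14213381 0.012     ] [0.5476506  0.12825681 0.012     ]
top ell ((328.5921936035156, 273.27020263671875), (55.4519157409668, 61.47785186767578), 89.47628021240234) [298 246  62  56 965]
scene picks [[239.0, 151.6999969482422], [243.0, 144.60000610351562], [252.5, 140.3000030517578], [264.6000061035156, 140.89999389648438], [276.79998779296875, 144.89999389648438], [286.29998779296875, 151.10000610351562], [292.70001220703125, 159.8000030517578]]
bar ends [0.50377313 0.23853069 0.111     ] [0.52896768 0.18928491 0.111     ] 0.05531647079582372 [0.5163704 0.2139078 0.111    ]
red far mid [0.57073893 0.24594663 0.03      ]
```

```bash
cat > j.py <<'E'
from h import *
yaw=-.148; cx,cy=.479,.0655
RS=R.from_euler("z",yaw)*R.from_euler("y",-.436); S=np.array([cx,cy,.05])
def seat(p): return RS.inv().apply(np.asarray(p)-S)
E
python3 - <<'E'
from m import *; from j import *
def cyl(c,uv,r):
    o,d=ray(c,uv); o=seat(o); d=RS.inv().apply(d)
    k=np.roots([d[:2]@d[:2],2*o[:2]@d[:2],o[:2]@o[:2]-r*r]); 
    return [(o+d*t).round(4).tolist() for t in np.sort(k.real)]
print(RS.apply([0,0,1]))
for p in((105,74),(125,63),(140,58),(160,57),(185,60),(210,66),(230,75),(250,86)): print("scene",p,cyl(b,B(*p),.051)[1])
o,d=ray(a,(328.6,273.3)); o=seat(o);d=RS.inv().apply(d)
for z in(.103,.109,.115,.121,.127): print("top ctr on plane",z,(o+d*(z-o[2])/d[2])[:2], "ell width mm:",)
# top: points of ellipse at extremes on planes
for z in(.103,.115,.127):
    for uv in((328.6,273.3-27.7),(328.6,273.3+27.7),(328.6-30.7,273.3),(328.6+30.7,273.3)):
        o,d=ray(a,uv);o=seat(o);d=RS.inv().apply(d);print(z,(o+d*(z-o[2])/d[2])[:2].round(4))
E
```

```text
[-0.41770028  0.062275    0.90644818]
scene (105, 74) [0.0274, -0.0484, 0.0978]
scene (125, 63) [0.0051, -0.0507, 0.0974]
scene (140, 58) [-0.0087, -0.0502, 0.0971]
scene (160, 57) [-0.0222, -0.0459, 0.0962]
scene (185, 60) [-0.0347, -0.0374, 0.0949]
scene (210, 66) [-0.0436, -0.0265, 0.0937]
scene (230, 75) [-0.0484, -0.016, 0.0916]
scene (250, 86) [-0.0508, -0.004, 0.0895]
top ctr on plane 0.103 [ 0.02152449 -0.0003397 ] ell width mm:
top ctr on plane 0.109 [0.02437256 0.00028391] ell width mm:
top ctr on plane 0.115 [0.02722063 0.00090751] ell width mm:
top ctr on plane 0.121 [0.0300687  0.00153111] ell width mm:
top ctr on plane 0.127 [0.03291678 0.00215472] ell width mm:
0.103 [0.0697 0.0073]
0.103 [-0.0286 -0.0083]
0.103 [0.0137 0.0491]
0.103 [ 0.0293 -0.0493]
0.115 [0.0746 0.0084]
0.115 [-0.0221 -0.0069]
0.115 [0.0195 0.0495]
0.115 [ 0.0349 -0.0473]
0.127 [0.0795 0.0096]
0.127 [-0.0156 -0.0055]
0.127 [0.0253 0.05  ]
0.127 [ 0.0405 -0.0452]
```

```bash
python3 - <<'E'
from m import *; import j
from j import *
xs=R.from_euler("z",yaw).apply([1,0,0])
for sx in np.arange(.018,.045,.003):
    S2=np.array([cx,cy,.05])+sx*xs
    st=lambda p:RS.inv().apply(np.asarray(p)-S2)
    h=[]
    for p in((125,63),(140,58),(160,57),(185,60),(210,66),(230,75),(250,86)):
        o,d=ray(b,B(*p)); o=st(o); d=RS.inv().apply(d)
        k=np.roots([d[:2]@d[:2],2*o[:2]@d[:2],o[:2]@o[:2]-.051**2]).real.max(); h.append((o+d*k)[2])
    o,d=ray(a,(328.6,273.3)); o=st(o); d=RS.inv().apply(d)
    t=-o[0]/d[0]; q=o+d*t
    print(round(sx,3),"scene h",np.round(h,4),"top h,y",q[2].round(4),q[1].round(4))
E
```

```text
0.018 scene h [0.1057 0.1074 0.1078 0.1076 0.1073 0.1058 0.1045] top h,y 0.0996 -0.0015
0.021 scene h [0.1073 0.1092 0.1098 0.1098 0.1096 0.1082 0.1071] top h,y 0.1066 -0.0009
0.024 scene h [0.109  0.1111 0.1118 0.1119 0.1119 0.1106 0.1096] top h,y 0.1136 -0.0003
0.027 scene h [0.1107 0.113  0.1139 0.1141 0.1142 0.1131 0.1122] top h,y 0.1206 0.0003
0.03 scene h [0.1125 0.1149 0.1159 0.1163 0.1165 0.1155 0.1148] top h,y 0.1276 0.0009
0.033 scene h [0.1143 0.1168 0.118  0.1185 0.1188 0.118  0.1174] top h,y 0.1346 0.0015
0.036 scene h [0.1161 0.1188 0.1201 0.1207 0.1212 0.1205 0.1201] top h,y 0.1416 0.0021
0.039 scene h [0.1179 0.1207 0.1222 0.123  0.1236 0.1229 0.1227] top h,y 0.1486 0.0027
0.042 scene h [0.1198 0.1227 0.1243 0.1252 0.1259 0.1254 0.1254] top h,y 0.1556 0.0033
```

```bash
cat > j.py <<'E'
from h import *
yaw=-.148; S=np.array([.5018,.0621,.05])
RS=R.from_euler("z",yaw)*R.from_euler("y",-.436)
def seat(p): return RS.inv().apply(np.asarray(p)-S)
E
cat > plan.py <<'E'
from j import *
def toolR(cupR,s):  # tool z=-cup z, tool y=s*cup x
    x,y,z=cupR.as_matrix().T; Y=s*x; Z=-z; return R.from_matrix(np.stack([np.cross(Y,Z),Y,Z],1))
def go(p,Rt,claw,step=.03,ang=6):
    st=robot.sense(); P=st["position"].copy(); Q=R.from_rotvec(st["ee_rot"])
    rv=(Q.inv()*Rt).as_rotvec(); n=int(max(1,np.ceil(np.linalg.norm(p-P)/step),np.ceil(np.degrees(np.linalg.norm(rv))/ang)))
    dw=(p-P)/n; rows=[]
    for i in range(n):
        t=np.round(Q.inv().apply(p-P)/(n-i)/.04,2); r=np.round(np.degrees((Q.inv()*Rt).as_rotvec())/(n-i)/10,2)
        rows.append([claw,(t+0).tolist(),(r+0).tolist()]); P=P+Q.apply(t*.04); Q=Q*R.from_rotvec(np.radians(r*10))
    print(n,str(rows).replace(" ","")); print("end",P.round(4),"from",st["position"].round(4),"q",st["qpos"].round(2))
E
python3 - <<'E'
from plan import *
Q=R.from_rotvec(robot.sense()["ee_rot"]);print(Q.as_matrix().round(2))
cup=R.from_euler("z",.5)
for s in(1,-1): print(s,np.degrees((Q.inv()*toolR(cup,s)).as_rotvec()).round(1))
a=load("top","a");b=load("scene","a")
A=cv2.resize(a["image"][280:420,330:530],None,fx=2,fy=2);B=cv2.resize(b["image"][0:170,150:320],None,fx=2,fy=2)
c=np.zeros((620,400,3),np.uint8);c[:280]=A;c[280:,:340]=B;cv2.imwrite("pics/post.png",c[:600])
E
```

```text
[[-0.95  0.3  -0.  ]
 [ 0.3   0.95 -0.  ]
 [ 0.   -0.   -1.  ]]
1 [-0.1  0.  43.6]
-1 [-0.000e+00 -1.000e-01 -1.364e+02]
```

View pics/post.png

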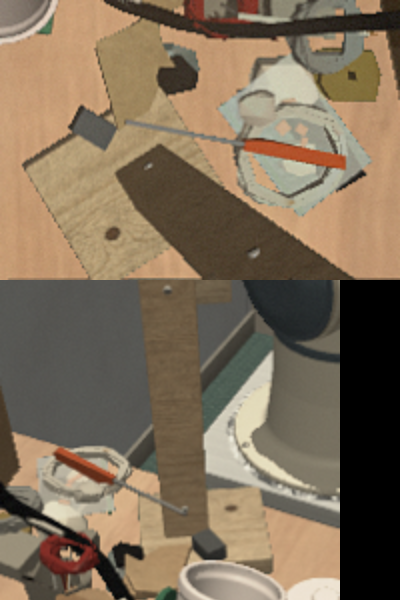

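```bash
python3 - <<'E'
from plan import *
a=load("top","a");b=load("scene","a")
F=lambda u,v:(330+u/2,280+v/2); G=lambda u,v:(150+u/2,(v-280)/2)
for p in((118,172),(160,145)): print("top base",onz(a,F(*p),.02).round(3))
for p in((163,533),(206,530)): print("scene base",onz(b,G(*p),.02).round(3))
# post vertical at base: height of beam bottom in scene -> on vertical plane x = base x
B0=onz(b,G(206,530),.02)
for p in((203,302),(230,302),(195,285)):
    o,d=ray(b,G(*p)); t=(B0[0]-o[0])/d[0]; print("beam",(o+d*t).round(3))
o,d=ray(a,F(203,279));t=(B0[0]-o[0])/d[0];print((o+d*t).round(3))
E
```

```text
top base [ 0.281 -0.053  0.02 ]
top base [ 0.305 -0.093  0.02 ]
scene base [ 0.297 -0.101  0.02 ]
scene base [ 0.271 -0.057  0.02 ]
beam [ 0.271 -0.046  0.309]
beam [ 0.271 -0.018  0.316]
beam [ 0.271 -0.054  0.325]
[ 0.271 -0.047  0.297]
```

```bash
python3 - <<'E'
from plan import *
go(np.array([.517,.2142,.17]),toolR(R.from_euler("z",.5),1),1,step=.03,ang=6)
E
```

```text
17 [[1,[-0.63,-0.39,0.06],[0.0,0.0,0.26]],[1,[-0.64,-0.36,0.06],[0.0,0.0,0.26]],[1,[-0.66,-0.33,0.06],[0.0,0.0,0.26]],[1,[-0.67,-0.3,0.07],[0.0,0.0,0.26]],[1,[-0.69,-0.27,0.06],[0.0,0.0,0.26]],[1,[-0.7,-0.23,0.07],[0.0,0.0,0.26]],[1,[-0.71,-0.2,0.06],[0.0,0.0,0.25]],[1,[-0.72,-0.17,0.07],[0.0,0.0,0.26]],[1,[-0.72,-0.14,0.06],[0.0,0.0,0.25]],[1,[-0.73,-0.11,0.07],[0.0,0.0,0.26]],[1,[-0.73,-0.07,0.06],[0.0,0.0,0.25]],[1,[-0.74,-0.04,0.07],[0.0,0.0,0.26]],[1,[-0.74,-0.01,0.06],[0.0,0.0,0.25]],[1,[-0.74,0.02,0.07],[0.0,0.0,0.26]],[1,[-0.73,0.06,0.06],[0.0,0.0,0.25]],[1,[-0.73,0.09,0.07],[0.0,0.0,0.26]],[1,[-0.73,0.12,0.06],[-0.01,0.0,0.25]]]
end [0.517  0.2144 0.17  ] from [0.1904 0.5949 0.2134] q [ 1.17  0.49  1.35 -0.    1.3  -0.1 ]
```

Emit:
servo_tool(
  increments=[
    [1, [-0.63, -0.39, 0.06], [0, 0, 0.26]],
    [1, [-0.64, -0.36, 0.06], [0, 0, 0.26]],
    [1, [-0.66, -0.33, 0.06], [0, 0, 0.26]],
    [1, [-0.67, -0.3, 0.07], [0, 0, 0.26]],
    [1, [-0.69, -0.27, 0.06], [0, 0, 0.26]],
    [1, [-0.7, -0.23, 0.07], [0, 0, 0.26]],
    [1, [-0.71, -0.2, 0.06], [0, 0, 0.25]],
    [1, [-0.72, -0.17, 0.07], [0, 0, 0.26]],
    [1, [-0.72, -0.14, 0.06], [0, 0, 0.25]],
    [1, [-0.73, -0.11, 0.07], [0, 0, 0.26]],
  ],
)

```text
clock: 1.35
position: [0.3829, 0.3704, 0.1881]
ee_rot: [-1.167, -2.916, 0.001]
force: [0.6, 0.7, -0.2]
finger_gap: 1.002
grip_force: 0.0
```

Emit:
servo_tool(
  increments=[
    [1, [-0.73, -0.07, 0.06], [0, 0, 0.25]],
    [1, [-0.74, -0.04, 0.07], [0, 0, 0.26]],
    [1, [-0.74, -0.01, 0.06], [0, 0, 0.25]],
    [1, [-0.74, 0.02, 0.07], [0, 0, 0.26]],
    [1, [-0.73, 0.06, 0.06], [0, 0, 0.25]],
    [1, [-0.73, 0.09, 0.07], [0, 0, 0.26]],
    [1, [-0.73, 0.12, 0.06], [0, 0, 0.25]],
    [1, [0, 0, 0], [0, 0, 0]],
  ],
)

```text
clock: 2.35
position: [0.518, 0.2134, 0.1699]
ee_rot: [-1.606, -2.7, 0.001]
force: [0.1, 0.5, -1.0]
finger_gap: 1.004
grip_force: 0.0
```

```bash
python3 - <<'E'
from plan import *
c=shot("scene","b");
go(np.array([.517,.2142,.084]),toolR(R.from_euler("z",.5),1),1,step=.025,ang=6)
a=eyes.camera("top");cv2.imwrite("pics/b.png",np.hstack([cv2.resize(c["image"][100:300,200:400],(400,400)),cv2.resize(a["image"][150:350,150:350],(400,400))]))
E
```

```text
4 [[1,[0.0,0.0,0.54],[0.0,0.0,0.0]],[1,[0.0,0.0,0.54],[0.0,0.0,0.0]],[1,[0.0,0.0,0.53],[0.0,0.0,0.0]],[1,[0.0,0.0,0.54],[0.0,0.0,-0.01]]]
end [0.5172 0.2142 0.084 ] from [0.5172 0.2142 0.17  ] q [ 0.29  0.45  1.56  0.    1.13 -0.21]
```

View pics/b.png

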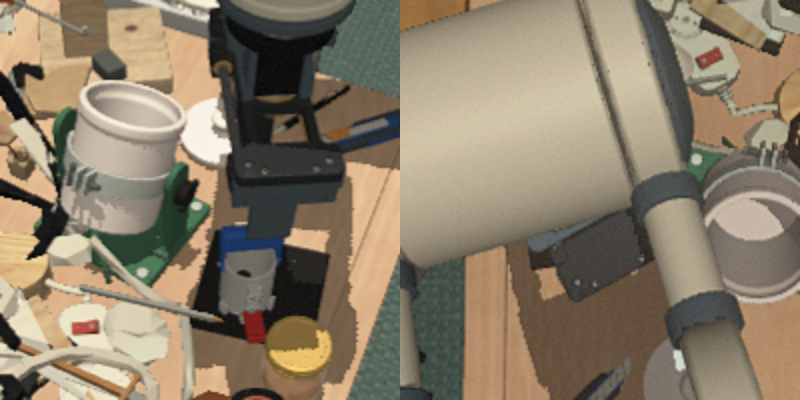

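```bash
python3 - <<'E'
from plan import *
c=load("scene","b");st=robot.sense();Q=R.from_rotvec(st["ee_rot"]);
for X in([0,.0455,0],[.016,.0455,0],[-.016,.0455,0],[0,.059,0]): print(X,(proj(c,st["position"]+Q.apply(X))-[200,100])*2)
cp=R.from_euler("z",.5)
for X in([0,.029,.111],[0,-.029,.111],[0.064,0,.025],[-.029*0,0,.098]): print("bar",(proj(c,np.array([.5172,.2142,.004])+cp.apply(X))-[200,100])*2)
E
```

```text
[0, 0.0455, 0] [267.24803878 230.4665651 ]
[0.016, 0.0455, 0] [286.89925802 229.27004256]
[-0.016, 0.0455, 0] [247.5339801  231.66613698]
[0, 0.059, 0] [269.70790451 243.95339832]
bar [285.83274693 225.36760743]
bar [220.55749118 229.31134992]
bar [255.28389798 340.20289053]
bar [252.12094922 236.19344716]
```

Emit:
servo_tool(
  increments=[
    [1, [0, 0, 0.54], [0, 0, 0]],
    [1, [0, 0, 0.54], [0, 0, 0]],
    [1, [0, 0, 0.54], [0, 0, 0]],
    [1, [0, 0, 0.53], [0, 0, 0]],
    [1, [0, 0, 0], [0, 0, 0]],
  ],
)

```text
clock: 3.08
position: [0.5157, 0.2152, 0.0833]
ee_rot: [-1.6, -2.701, 0.003]
force: [0.9, 0.9, 0.2]
finger_gap: 1.0
grip_force: 0.0
```

Emit:
servo_tool(
  increments=[
    [-1, [0, 0, 0], [0, 0, 0]],
    [-1, [0, 0, 0], [0, 0, 0]],
    [-1, [0, 0, 0], [0, 0, 0]],
    [-1, [0, 0, 0], [0, 0, 0]],
    [-1, [0, 0, 0], [0, 0, 0]],
    [-1, [0, 0, 0], [0, 0, 0]],
    [-1, [0, 0, 0], [0, 0, 0]],
    [-1, [0, 0, 0], [0, 0, 0]],
  ],
)

```text
clock: 4.08
position: [0.5171, 0.2147, 0.0843]
ee_rot: [-1.603, -2.702, 0.0]
force: [-0.8, -0.2, 0.2]
finger_gap: 0.153
grip_force: 0.5
```

Emit:
servo_tool(
  increments=[
    [-1, [0, 0, 0], [0, 0, 0]],
    [-1, [0, 0, 0], [0, 0, 0]],
    [-1, [0, 0, -0.2], [0, 0, 0]],
    [-1, [0, 0, -0.4], [0, 0, 0]],
    [-1, [0, 0, -0.5], [0, 0, 0]],
    [-1, [0, 0, -0.5], [0, 0, 0]],
    [-1, [0, 0, -0.5], [0, 0, 0]],
    [-1, [0, 0, -0.5], [0, 0, 0]],
    [-1, [0, 0, -0.4], [0, 0, 0]],
    [-1, [0, 0, 0], [0, 0, 0]],
  ],
)

```text
clock: 5.32
position: [0.5179, 0.215, 0.2062]
ee_rot: [1.602, 2.7, 0.004]
force: [0.3, 0.2, -1.8]
finger_gap: 0.153
grip_force: 30.0
```

```bash
cat >> plan.py <<'E'
# grasp: cup origin is .080 below TCP along tool z (grasp at TCP z .084, mat top .004)
def tcp_for(h,phi=0,dx=0,dy=0):
    C=RS*R.from_euler("z",phi); return S+RS.apply([dx,dy,h+.080]), toolR(C,1)
E
python3 - <<'E'
from plan import *
print({k:robot.sense()[k] for k in("position","force","grip_force","finger_gap")})
c=shot("scene","c"); cv2.imwrite("pics/c.png",c["image"][80:320,180:420])
p,q=tcp_for(.19); print(p)
go(p,q,-1,step=.016,ang=3.5)
E
```

```text
{'position': array([0.51788079, 0.21496283, 0.20623666]), 'force': array([ 0.29290256,  0.18404694, -1.76997538]), 'grip_force': 29.999496638774872, 'finger_gap': 0.15262643671503687}
[0.38902092 0.07891425 0.29474101]
13 [[-1,[-0.11,-0.34,-0.17],[-0.18,-0.06,0.28]],[-1,[-0.13,-0.33,-0.18],[-0.19,-0.06,0.28]],[-1,[-0.15,-0.32,-0.19],[-0.18,-0.06,0.28]],[-1,[-0.16,-0.3,-0.2],[-0.19,-0.06,0.28]],[-1,[-0.18,-0.29,-0.21],[-0.18,-0.06,0.28]],[-1,[-0.2,-0.27,-0.21],[-0.19,-0.06,0.28]],[-1,[-0.21,-0.26,-0.22],[-0.18,-0.06,0.28]],[-1,[-0.23,-0.24,-0.23],[-0.19,-0.06,0.28]],[-1,[-0.24,-0.22,-0.23],[-0.19,-0.07,0.28]],[-1,[-0.25,-0.2,-0.24],[-0.18,-0.07,0.28]],[-1,[-0.27,-0.18,-0.24],[-0.18,-0.06,0.28]],[-1,[-0.27,-0.15,-0.24],[-0.19,-0.07,0.28]],[-1,[-0.29,-0.13,-0.24],[-0.18,-0.06,0.29]]]
end [0.3892 0.0788 0.2948] from [0.5174 0.2148 0.2052] q [ 0.29  0.41  1.52 -0.    1.21 -0.21]
```

View pics/c.png

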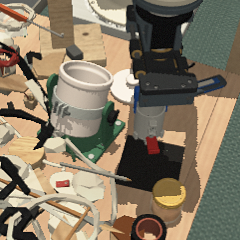

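Emit:
servo_tool(
  increments=[
    [-1, [0, 0, -0.3], [0, 0, 0]],
    [-1, [0, 0, -0.6], [0, 0, 0]],
    [-1, [0, 0, -0.6], [0, 0, 0]],
    [-1, [0, 0, -0.6], [0, 0, 0]],
    [-1, [0, 0, -0.3], [0, 0, 0]],
    [-1, [0, 0, 0], [0, 0, 0]],
  ],
)

```text
clock: 6.12
position: [0.5173, 0.2148, 0.3007]
ee_rot: [1.602, 2.702, 0.001]
force: [0.1, -0.4, -4.2]
finger_gap: 0.152
grip_force: 30.0
```

```bash
python3 - <<'E'
from plan import *
p,q=tcp_for(.2)
go(p,q,-1,step=.016,ang=3)
E
```

```text
15 [[-1,[-0.09,-0.3,-0.01],[-0.16,-0.05,0.24]],[-1,[-0.1,-0.3,-0.01],[-0.16,-0.05,0.24]],[-1,[-0.12,-0.29,-0.02],[-0.16,-0.05,0.24]],[-1,[-0.13,-0.29,-0.03],[-0.16,-0.06,0.24]],[-1,[-0.14,-0.28,-0.03],[-0.16,-0.05,0.24]],[-1,[-0.15,-0.27,-0.04],[-0.16,-0.06,0.25]],[-1,[-0.17,-0.26,-0.05],[-0.16,-0.05,0.24]],[-1,[-0.18,-0.26,-0.05],[-0.16,-0.06,0.25]],[-1,[-0.19,-0.25,-0.06],[-0.16,-0.05,0.24]],[-1,[-0.2,-0.24,-0.06],[-0.16,-0.06,0.25]],[-1,[-0.21,-0.23,-0.07],[-0.16,-0.05,0.24]],[-1,[-0.22,-0.21,-0.07],[-0.16,-0.06,0.25]],[-1,[-0.23,-0.2,-0.07],[-0.16,-0.05,0.24]],[-1,[-0.24,-0.19,-0.08],[-0.16,-0.06,0.25]],[-1,[-0.24,-0.18,-0.07],[-0.17,-0.05,0.24]]]
end [0.385  0.0797 0.3037] from [0.5173 0.2148 0.3007] q [ 0.29  0.33  1.38 -0.    1.44 -0.21]
```

Emit:
servo_tool(
  increments=[
    [-1, [-0.09, -0.3, -0.01], [-0.16, -0.05, 0.24]],
    [-1, [-0.1, -0.3, -0.01], [-0.16, -0.05, 0.24]],
    [-1, [-0.12, -0.29, -0.02], [-0.16, -0.05, 0.24]],
    [-1, [-0.13, -0.29, -0.03], [-0.16, -0.06, 0.24]],
    [-1, [-0.14, -0.28, -0.03], [-0.16, -0.05, 0.24]],
    [-1, [-0.15, -0.27, -0.04], [-0.16, -0.06, 0.25]],
    [-1, [-0.17, -0.26, -0.05], [-0.16, -0.05, 0.24]],
    [-1, [-0.18, -0.26, -0.05], [-0.16, -0.06, 0.25]],
  ],
)

```text
clock: 7.12
position: [0.4456, 0.1422, 0.301]
ee_rot: [1.919, 2.249, 0.226]
force: [0.2, -0.1, -3.0]
finger_gap: 0.152
grip_force: 30.0
```

```bash
python3 - <<'E'
from plan import *
c=shot("scene","d"); a=shot("top","d");print(robot.sense()["qpos"].round(3),robot.sense()["force"])
cv2.imwrite("pics/d.png",np.hstack([c["image"][0:300,130:430],a["image"][120:420,200:500]]))
E
```

```text
[ 0.218  0.069  1.747 -0.055  1.099  0.079] [-0.2255801  -0.75101201 -1.77036353]
```

View pics/d.png

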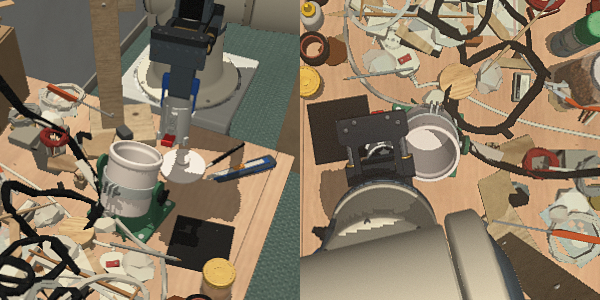

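```bash
python3 - <<'E'
from plan import *
a=load("top","d");b=load("scene","d");Q=R.from_rotvec(robot.sense()["ee_rot"]);P=robot.sense()["position"]
print("tool back pts",[(P-Q.apply([0,0,k])).round(3).tolist() for k in(.1,.2,.3)])
for uv in((345,335),(382,328),(395,335),(420,400)): print(uv,[onz(a,uv,z).round(3)[:2].tolist() for z in(.35,.45,.55,.65)])
for z in(.02,.2,.4,.5): print("post edge px",z,proj(a,[.276,-.055,z]).round(0))
for k in(.1,.15,.2,.25,.3): print("tool px",k,proj(a,P-Q.apply([0,0,k])).round(0))
E
```

```text
tool back pts [[0.422, 0.142, 0.398], [0.399, 0.142, 0.496], [0.376, 0.142, 0.593]]
(345, 335) [[0.385, 0.068], [0.4, 0.081], [0.414, 0.093], [0.429, 0.105]]
(382, 328) [[0.393, 0.023], [0.407, 0.043], [0.42, 0.063], [0.433, 0.083]]
(395, 335) [[0.385, 0.008], [0.4, 0.031], [0.414, 0.053], [0.429, 0.075]]
(420, 400) [[0.31, -0.019], [0.337, 0.008], [0.364, 0.035], [0.392, 0.062]]
post edge px 0.02 [390. 369.]
post edge px 0.2 [417. 395.]
post edge px 0.4 [468. 446.]
post edge px 0.5 [512. 490.]
tool px 0.1 [284. 309.]
tool px 0.15 [284. 325.]
tool px 0.2 [284. 344.]
tool px 0.25 [284. 369.]
tool px 0.3 [284. 401.]
```

Emit:
servo_tool(
  increments=[
    [-1, [-0.19, -0.25, -0.06], [-0.16, -0.05, 0.24]],
    [-1, [-0.2, -0.24, -0.06], [-0.16, -0.06, 0.25]],
    [-1, [-0.21, -0.23, -0.07], [-0.16, -0.05, 0.24]],
    [-1, [-0.22, -0.21, -0.07], [-0.16, -0.06, 0.25]],
    [-1, [-0.23, -0.2, -0.07], [-0.16, -0.05, 0.24]],
    [-1, [-0.24, -0.19, -0.08], [-0.16, -0.06, 0.25]],
    [-1, [-0.24, -0.18, -0.07], [-0.17, -0.05, 0.24]],
    [-1, [0, 0, 0], [0, 0, 0]],
    [-1, [0, 0, 0], [0, 0, 0]],
  ],
)

```text
clock: 8.35
position: [0.3854, 0.08, 0.3034]
ee_rot: [2.107, 1.82, 0.401]
force: [0.2, -0.0, -2.2]
finger_gap: 0.148
grip_force: 30.0
```

```bash
python3 - <<'E'
from plan import *
c=shot("scene","e"); a=shot("top","e");print(robot.sense()["qpos"].round(3),robot.sense()["force"])
st=robot.sense();Q=R.from_rotvec(st["ee_rot"]);o=st["position"]+Q.apply([0,0,.08]);print("cup in seat",seat(o),"ang",(Q.inv()*tcp_for(.2)[1]).magnitude())
for n,cc in(("s",c),("t",a)):
  C=toolR(RS,1)
  print(n,"foot far edge",proj(cc,o+RS.apply([.064,0,.025])).round(1),"bar top",proj(cc,o+RS.apply([0,0,.111])).round(1),"cup bottom",proj(cc,o).round(1),"rim ctr",proj(cc,S+RS.apply([0,0,.111])).round(1))
L=cv2.resize(c["image"][40:240,180:350],None,fx=2.4,fy=2.4);A=cv2.resize(a["image"][200:400,250:390],None,fx=2.4,fy=2.4);cv2.imwrite("pics/e.png",np.hstack([L,A]))
E
```

```text
[ 0.172 -0.137  2.002 -0.175  0.868  0.404] [ 0.64718231 -0.02564382 -1.83299617]
cup in seat [0.00023791 0.00045698 0.19946429] ang 0.0014869798156245952
s foot far edge [261.6  99.2] bar top [292.9  44. ] cup bottom [277.6 107.2] rim ctr [266.6 152.1]
t foot far edge [337.7 267.5] bar top [332.4 343.6] cup bottom [329.7 299.6] rim ctr [328.3 273.1]
```

View pics/e.png

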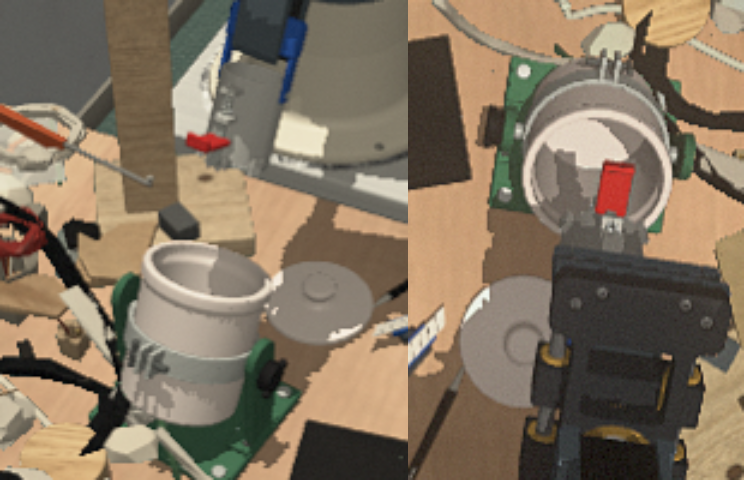

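Emit:
servo_tool(
  increments=[
    [-1, [0, 0, 0.25], [0, 0, 0]],
    [-1, [0, 0, 0.3], [0, 0, 0]],
    [-1, [0, 0, 0.3], [0, 0, 0]],
    [-1, [0, 0, 0.3], [0, 0, 0]],
    [-1, [0, 0, 0.3], [0, 0, 0]],
    [-1, [0, 0, 0.3], [0, 0, 0]],
    [-1, [0, 0, 0], [0, 0, 0]],
    [-1, [0, 0, 0], [0, 0, 0]],
    [-1, [0, 0, 0], [0, 0, 0]],
  ],
)

```text
clock: 9.57
position: [0.4141, 0.0753, 0.2403]
ee_rot: [2.108, 1.818, 0.403]
force: [0.7, -0.7, -2.1]
finger_gap: 0.156
grip_force: 30.0
```

```bash
cat > st.py <<'E'
from plan import *
st=robot.sense();Q=R.from_rotvec(st["ee_rot"]);o=st["position"]+Q.apply([0,0,.08]);print("cup in seat",seat(o).round(4),"ang",(Q.inv()*tcp_for(.2)[1]).magnitude(),"F seat",RS.inv().apply(st["force"]).round(2),"M",RS.inv().apply(st["moment"]).round(3),st["clock"])
E
python3 st.py; python3 - <<'E'
from plan import *
c=shot("scene","f"); a=shot("top","f")
L=cv2.resize(c["image"][60:220,200:340],None,fx=3,fy=3);A=cv2.resize(a["image"][220:380,280:390],None,fx=3,fy=3);cv2.imwrite("pics/f.png",np.hstack([L,A]))
E
```

```text
cup in seat [0.0e+00 1.0e-04 1.3e-01] ang 0.0005611517256382177 F seat [-0.15 -0.64 -2.23] M [-0.094  0.537  0.049] 9.575
```

View pics/f.png

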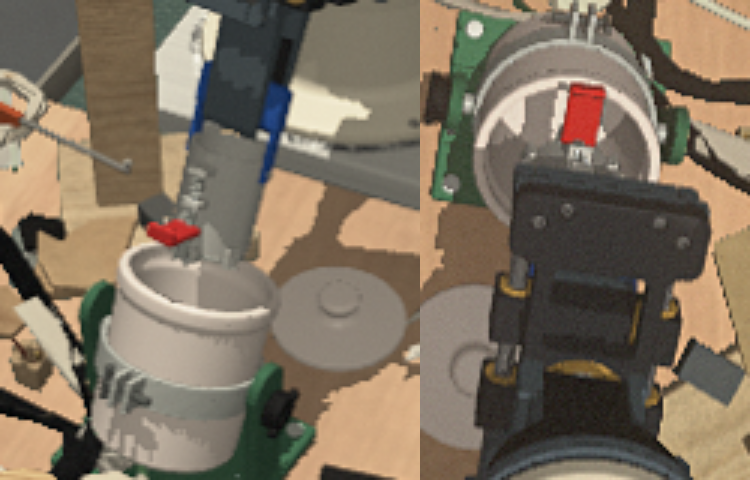

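Emit:
servo_tool(
  increments=[
    [-1, [0, 0, 0.12], [0, 0, 0]],
    [-1, [0, 0, 0.12], [0, 0, 0]],
    [-1, [0, 0, 0.12], [0, 0, 0]],
    [-1, [0, 0, 0.12], [0, 0, 0]],
    [-1, [0, 0, 0.12], [0, 0, 0]],
    [-1, [0, 0, 0.1], [0, 0, 0]],
    [-1, [0, 0, 0], [0, 0, 0]],
    [-1, [0, 0, 0], [0, 0, 0]],
  ],
)

```text
clock: 10.68
position: [0.4257, 0.0735, 0.2147]
ee_rot: [2.108, 1.818, 0.402]
force: [0.2, 0.0, -2.3]
finger_gap: 0.152
grip_force: 30.0
```

```bash
python3 st.py
```

```text
cup in seat [-2.000e-04  1.000e-04  1.017e-01] ang 0.0005061883375265502 F seat [-0.75  0.08 -2.14] M [-0.033  0.501 -0.027] 10.675
```

No contact yet; creep on in 2 mm steps.

Emit:
servo_tool(
  increments=[
    [-1, [0, 0, 0.05], [0, 0, 0]],
    [-1, [0, 0, 0.05], [0, 0, 0]],
    [-1, [0, 0, 0.05], [0, 0, 0]],
    [-1, [0, 0, 0], [0, 0, 0]],
  ],
)

```text
clock: 11.18
position: [0.4282, 0.0731, 0.209]
ee_rot: [2.108, 1.818, 0.402]
force: [-0.3, -0.2, -1.7]
finger_gap: 0.151
grip_force: 30.0
```

Emit:
servo_tool(
  increments=[
    [-1, [0, 0, 0.05], [0, 0, 0]],
    [-1, [0, 0, 0.05], [0, 0, 0]],
    [-1, [0, 0, 0], [0, 0, 0]],
  ],
)

```text
clock: 11.55
position: [0.4299, 0.0729, 0.2054]
ee_rot: [2.108, 1.818, 0.402]
force: [0.7, 0.4, -2.2]
finger_gap: 0.155
grip_force: 30.0
```

Emit:
servo_tool(
  increments=[
    [-1, [0, 0, 0.05], [0, 0, 0]],
    [-1, [0, 0, 0.05], [0, 0, 0]],
    [-1, [0, 0, 0], [0, 0, 0]],
  ],
)

```text
clock: 11.92
position: [0.4315, 0.0726, 0.2018]
ee_rot: [2.108, 1.818, 0.402]
force: [-4.0, 0.4, 3.3]
finger_gap: 0.151
grip_force: 30.0
```

```bash
python3 st.py
```

```text
cup in seat [-0.0003  0.      0.0876] ang 0.0005925841390245365 F seat [-2.21 -0.18  4.72] M [-0.078  0.636  0.071] 11.925
```

Emit:
servo_tool(
  increments=[
    [-1, [0, 0, 0.05], [0, 0, 0]],
    [-1, [0, 0, 0.05], [0, 0, 0]],
    [-1, [0, 0, 0.05], [0, 0, 0]],
    [-1, [0, 0, 0], [0, 0, 0]],
  ],
)

```text
clock: 12.42
position: [0.434, 0.0722, 0.1963]
ee_rot: [2.108, 1.818, 0.402]
force: [-5.4, 1.7, 4.3]
finger_gap: 0.152
grip_force: 30.0
```

```bash
python3 st.py
```

```text
cup in seat [-0.0003  0.      0.0815] ang 0.0006106637605471907 F seat [-3.29  0.88  6.24] M [-0.021  0.744  0.051] 12.425
```

Emit:
servo_tool(
  increments=[
    [-1, [0, 0, 0.03], [0, 0, 0]],
    [-1, [0, 0, 0], [0, 0, 0]],
  ],
)

```text
clock: 12.68
position: [0.4341, 0.0722, 0.1953]
ee_rot: [2.108, 1.818, 0.402]
force: [-14.0, 2.3, 14.7]
finger_gap: 0.153
grip_force: 30.0
```

Emit:
servo_tool(
  increments=[
    [-1, [0, 0, 0.02], [0, 0, 0]],
    [-1, [0, 0, 0], [0, 0, 0]],
    [-1, [0, 0, 0], [0, 0, 0]],
    [-1, [0, 0, 0], [0, 0, 0]],
    [-1, [0, 0, 0], [0, 0, 0]],
    [-1, [0, 0, 0], [0, 0, 0]],
    [-1, [0, 0, 0], [0, 0, 0]],
    [-1, [0, 0, 0], [0, 0, 0]],
  ],
)

```text
clock: 13.68
position: [0.4339, 0.0722, 0.1945]
ee_rot: [2.109, 1.818, 0.401]
force: [-18.1, 3.8, 18.5]
finger_gap: 0.151
grip_force: 30.0
```

```bash
python3 st.py;python3 - <<'E'
from plan import *
c=shot("scene","g"); a=shot("top","g")
L=cv2.resize(c["image"][60:220,200:340],None,fx=3,fy=3);A=cv2.resize(a["image"][220:380,280:390],None,fx=3,fy=3);cv2.imwrite("pics/g.png",np.hstack([L,A]))
E
```

```text
cup in seat [-0.0013 -0.0001  0.0799] ang 0.0013216770483967589 F seat [-8.91  1.05 24.61] M [0.224 1.321 0.088] 13.675
```

Emit:
servo_tool(
  increments=[
    [-1, [0, 0, -0.03], [0, 0, 0]],
    [-1, [0, 0, 0], [0, 0, 0]],
    [-1, [0, 0, 0], [0, 0, 0]],
    [-1, [0, 0, 0], [0, 0, 0]],
    [-1, [0, 0, 0], [0, 0, 0]],
    [-1, [0, 0, 0], [0, 0, 0]],
  ],
)

```text
clock: 14.52
position: [0.4341, 0.0722, 0.1955]
ee_rot: [2.108, 1.818, 0.402]
force: [-5.6, 1.3, 4.3]
finger_gap: 0.154
grip_force: 30.0
```

Emit:
servo_tool(
  increments=[
    [-1, [0, 0, -0.05], [0, 0, 0]],
    [-1, [0, 0, -0.1], [0, 0, 0]],
    [-1, [0, 0, -0.15], [0, 0, 0]],
    [-1, [0, 0, -0.25], [0, 0, 0]],
    [-1, [0, 0, -0.4], [0, 0, 0]],
    [-1, [0, 0, -0.5], [0, 0, 0]],
    [-1, [0, 0, -0.6], [0, 0, 0]],
    [-1, [0, 0, -0.6], [0, 0, 0]],
    [-1, [0, 0, -0.4], [0, 0, 0]],
    [-1, [0, 0, 0], [0, 0, 0]],
  ],
)

```text
clock: 15.78
position: [0.3837, 0.08, 0.3077]
ee_rot: [2.106, 1.817, 0.405]
force: [0.1, 0.8, -1.6]
finger_gap: 0.155
grip_force: 30.0
```

```bash
python3 - <<'E'
from plan import *
print(robot.sense()["force"],seat(robot.sense()["position"]))
a=shot("top","h");e=load("top","e")
for n,i in(("before",e),("after",a)):
    g=cv2.cvtColor(i["image"],cv2.COLOR_BGR2GRAY)[244:306,296:362]
    m=(g<75).astype(np.uint8); k,l,s,c=cv2.connectedComponentsWithStats(m)
    print(n,[(s[j].tolist()) for j in range(1,k) if s[j,4]>6])
g=cv2.cvtColor(a["image"],cv2.COLOR_BGR2GRAY); print(g[246:304:2,300:360:2]//10)
E
```

```text
[ 0.14547848  0.78959141 -1.56409009] [0.00051638 0.00032828 0.28401777]
before [[0, 0, 5, 7, 25], [62, 0, 4, 5, 16], [61, 4, 5, 13, 38], [0, 17, 6, 28, 56], [35, 24, 13, 4, 18], [64, 24, 2, 6, 12], [15, 58, 23, 4, 61]]
after [[0, 0, 6, 8, 27], [62, 0, 4, 5, 16], [61, 4, 5, 13, 38], [0, 14, 6, 31, 61], [15, 16, 33, 15, 223], [64, 24, 2, 6, 12], [16, 60, 6, 2, 11]]
[[ 7 16 13 10 11 11 12 11 12 13 17 20 21 22 22 22 22 21 18 15 13 14 12 13
  13 12 17 12  9  4]
 [ 9 18  9 11 11 10 12 16 21 22 22 21 21 21 21 22 22 22 22 22 22 19 13 13
  13 12 11 18  9  8]
 [17 11 10 10 11 13 21 22 21 20 21 21 21 20 19 10 11 12 14 16 21 21 22 18
  13 13 12 14 15  4]
 [17  8 10 11 17 22 21 21 21 21 21 21 21 21 21 21 19 12 12 12 12 16 22 22
  21 12 12 11 18  4]
 [15  9 10 17 22 20 21 21 21 21 21 21 21 21 21 21 22 11 12 12 12 12 12 18
  22 22 14 11 16  3]
 [ 8  9 16 22 21 21 21 21 21 21 21 21 21 21 21 21 21 21 19 12 12 12 12 12
  17 22 22 12 12 13]
 [ 7 13 22 21 21 21 22 22 22 22 21 21 21 21 21 21 21 21 22 11 12 12 12 13
   8 17 22 21 10 18]
 [ 9 22 21 11 21 22 14  6  5 15 22 21 21 21 21 21 22 22 22 22 11 12 
[... 1322 characters left out ...]
9  9 12 12 16
  14  8 22 21  9 17]
 [10  9 11 13 10 10 11 10 10 11  9 10 12 11  8  8 10 10 10  9  9 15 17 14
   8 21 22 11 12 18]
 [ 9  9 10 12 12 10  9  8  7 11 10 10 10 11  8  8 18 19 17 14 10 14 12 10
  22 22 17 10 13 17]
 [ 9 10  9  9 10 12 12  8 13 11  9 10 11 11 11 10 13 12 17 20  9 11 13 10
  14 12 10 11 17 17]
 [ 9 10 10  9  9  9 13 10 10  8  8  9  9  9  9 10 10  7 13 17 11 11 10 11
  11  6  7  8 17 17]
 [ 9  9  9  9  9  9  9  9  7  8  8  8  8  8  8  9 10  8 12 12  8 12  9 11
  14 14 17 17 17 17]
 [ 9  9 10 10  9  9  9  7  8  8  8  8  8  8  8 10 11 11 13 11 11  8  8  8
  10 12 17 17 17 17]
 [10  9  9  9 10  9 10  7  8  8  8  8  8  8  8  9 11 11 11 11  9  8  8  8
  10 12 17 17 17 17]]
```

```bash
python3 - <<'E'
from plan import *
go(np.array([.4996,.2245,.30]),toolR(R.from_euler("z",.5),1),-1,step=.02,ang=4.5)
E
```

```text
10 [[-1,[0.4,0.2,0.11],[0.24,0.08,-0.36]],[-1,[0.38,0.23,0.11],[0.24,0.08,-0.37]],[-1,[0.37,0.26,0.11],[0.24,0.08,-0.36]],[-1,[0.35,0.29,0.1],[0.24,0.08,-0.37]],[-1,[0.33,0.32,0.09],[0.24,0.08,-0.37]],[-1,[0.3,0.34,0.08],[0.24,0.08,-0.36]],[-1,[0.28,0.36,0.07],[0.24,0.08,-0.37]],[-1,[0.26,0.38,0.06],[0.24,0.08,-0.36]],[-1,[0.23,0.4,0.05],[0.25,0.09,-0.37]],[-1,[0.2,0.42,0.03],[0.24,0.08,-0.36]]]
end [0.4996 0.2243 0.2999] from [0.3836 0.0799 0.3068] q [ 0.17 -0.14  2.   -0.17  0.88  0.4 ]
```

Emit:
servo_tool(
  increments=[
    [-1, [0.4, 0.2, 0.11], [0.24, 0.08, -0.36]],
    [-1, [0.38, 0.23, 0.11], [0.24, 0.08, -0.37]],
    [-1, [0.37, 0.26, 0.11], [0.24, 0.08, -0.36]],
    [-1, [0.35, 0.29, 0.1], [0.24, 0.08, -0.37]],
    [-1, [0.33, 0.32, 0.09], [0.24, 0.08, -0.37]],
    [-1, [0.3, 0.34, 0.08], [0.24, 0.08, -0.36]],
    [-1, [0.28, 0.36, 0.07], [0.24, 0.08, -0.37]],
    [-1, [0.26, 0.38, 0.06], [0.24, 0.08, -0.36]],
    [-1, [0.23, 0.4, 0.05], [0.25, 0.09, -0.37]],
    [-1, [0.2, 0.42, 0.03], [0.24, 0.08, -0.36]],
  ],
)

```text
clock: 17.08
position: [0.5001, 0.2244, 0.298]
ee_rot: [-1.6, -2.701, 0.004]
force: [1.4, -0.1, -1.8]
finger_gap: 0.153
grip_force: 30.0
```

Emit:
servo_tool(
  increments=[
    [-1, [0, 0, 0], [0, 0, 0]],
    [-1, [0, 0, 0], [0, 0, 0]],
    [-1, [0, 0, 0], [0, 0, 0]],
  ],
)

```text
clock: 17.45
position: [0.499, 0.2237, 0.2992]
ee_rot: [-1.604, -2.701, 0.001]
force: [-0.8, 1.2, -1.0]
finger_gap: 0.151
grip_force: 30.0
```

```bash
python3 - <<'E'
from plan import *
print(robot.sense()["force"])
a=shot("top","i");
g=cv2.cvtColor(a["image"],cv2.COLOR_BGR2GRAY)
k,l,s,c=cv2.connectedComponentsWithStats((g[244:306,296:362]<75).astype(np.uint8)); print([s[j].tolist() for j in range(1,k) if s[j,4]>6])
print(g[258:276,308:346:1]//10)
go(np.array([.4996,.2245,.09]),toolR(R.from_euler("z",.5),1),-1,step=.025,ang=4.5)
E
```

```text
[-0.79349761  1.1574728  -1.04128271]
[[0, 0, 7, 8, 33], [60, 0, 6, 17, 61], [3, 8, 5, 8, 12], [0, 14, 6, 31, 59], [51, 14, 8, 14, 36], [15, 16, 28, 15, 245], [64, 23, 2, 8, 14]]
[[17 17 18 17 17 18 18 18 18 18 17 17 17 17 17 17 17 17 17 17 17 17 17 17
  17 17 17 17 18 17  8 10 10 10 10 10 10 10]
 [19 17 18 18 18 14 12 10 10 16 18 18 17 17 17 17 17 17 17 18 17 17 17 18
  17 17 17 17 18 18 15  9 10 10 10 10 10 10]
 [16 18 18 18 11  7  5  3  4  8 12 19 18 17 17 17 17 17 17 17 17 17 18 17
  18 18 18 17 17 18 18 15  9 10 10 10 10 10]
 [12 17 18 13  4  3  3  4  4  3  6 14 18 17 18 17 18 18 17 17 17 17 18 18
  18 19 19 18 18 18 17 18 16  9 10 10 10 10]
 [10 13 18 13  3  4  4  4  4  3  3  8 19 18 18 19 19 19 19 18 17 17 18 18
  11  9  9  9 12 19 18 18 18  8 10 10 10  8]
 [10 10 12  7  3  4  5  6  5  4  3  8 20 18  9  9  9 10 12 19 18 18 18  9
   4  3  3  2  4 12 19 18 18 16 10 10  8  7]
 [10 10 10  5  3  4  5  5  5  4  4 10 20  9  3  3  4  2  4 13 19 19 15  3
   3  4  4  4  3  6 14 18 18 18  8  8  7  7]
 [10 11 11 10  3  3  4  5  4  4  3  6 10  3  4  3  5  3  3  6 13 13  7  3
   4  4  5  5 
[... 931 characters left out ...]
  4  4
   4  7 11 10 10 10 10 10 10 10  9  9  9  9]
 [10 10 10 11 11 11 11 11 11 11 10 10 11 11 11 12 11 11 10  5  3  3  3  4
   7 10 11 10 10 10 10 10 10  9 10  9  9  9]
 [11 10 11 11 11 10 11 11 11 11 11 12 11 11 11 11 11 11 11 10  8  8  8 10
  10 11 10 11 10 10 10 10  9 10  9  9  9  9]]
9 [[-1,[0.0,0.0,0.58],[0.0,0.0,0.0]],[-1,[0.0,0.0,0.58],[0.0,0.0,0.0]],[-1,[0.0,0.0,0.58],[0.0,0.0,0.0]],[-1,[0.0,0.0,0.58],[0.0,0.0,0.0]],[-1,[0.0,0.0,0.58],[0.0,0.0,0.0]],[-1,[0.0,0.01,0.58],[0.0,0.0,0.0]],[-1,[0.0,0.0,0.58],[0.0,0.0,0.0]],[-1,[0.01,0.01,0.59],[0.0,0.0,0.0]],[-1,[0.0,0.0,0.58],[0.0,0.0,-0.01]]]
end [0.4995 0.2244 0.0901] from [0.4991 0.2238 0.2993] q [ 0.31  0.31  1.41 -0.    1.42 -0.19]
```

Emit:
servo_tool(
  increments=[
    [-1, [0, 0, 0.58], [0, 0, 0]],
    [-1, [0, 0, 0.6], [0, 0, 0]],
    [-1, [0, 0, 0.6], [0, 0, 0]],
    [-1, [0, 0, 0.6], [0, 0, 0]],
    [-1, [0, 0, 0.6], [0, 0, 0]],
    [-1, [0, 0, 0.6], [0, 0, 0]],
    [-1, [0, 0, 0.6], [0, 0, 0]],
    [-1, [0, 0, 0.6], [0, 0, 0]],
    [-1, [0, 0, 0.45], [0, 0, 0]],
    [-1, [0, 0, 0], [0, 0, 0]],
  ],
)

```text
clock: 18.75
position: [0.4986, 0.2236, 0.0894]
ee_rot: [-1.603, -2.7, 0.003]
force: [-0.6, -0.5, -1.0]
finger_gap: 0.15
grip_force: 30.0
```

Emit:
servo_tool(
  increments=[
    [-1, [0, 0, 0.05], [0, 0, 0]],
    [-1, [0, 0, 0.05], [0, 0, 0]],
    [-1, [0, 0, 0.03], [0, 0, 0]],
    [-1, [0, 0, 0], [0, 0, 0]],
  ],
)

```text
clock: 19.25
position: [0.4994, 0.2241, 0.085]
ee_rot: [-1.603, -2.702, 0.001]
force: [-0.1, 0.4, -2.1]
finger_gap: 0.155
grip_force: 30.0
```

Emit:
servo_tool(
  increments=[
    [-1, [0, 0, 0.02], [0, 0, 0]],
    [-1, [0, 0, 0.02], [0, 0, 0]],
    [-1, [0, 0, 0], [0, 0, 0]],
    [-1, [0, 0, 0], [0, 0, 0]],
  ],
)

```text
clock: 19.75
position: [0.4996, 0.2242, 0.084]
ee_rot: [1.603, 2.701, -0.0]
force: [-3.1, 0.1, 12.9]
finger_gap: 0.15
grip_force: 30.0
```

Emit:
servo_tool(
  increments=[
    [-1, [0, 0, -0.02], [0, 0, 0]],
    [-1, [0, 0, 0], [0, 0, 0]],
    [0, [0, 0, 0], [0, 0, 0]],
    [0.5, [0, 0, 0], [0, 0, 0]],
    [1, [0, 0, 0], [0, 0, 0]],
    [1, [0, 0, 0], [0, 0, 0]],
    [1, [0, 0, 0], [0, 0, 0]],
    [1, [0, 0, 0], [0, 0, 0]],
    [1, [0, 0, 0], [0, 0, 0]],
  ],
)

```text
clock: 20.88
position: [0.4994, 0.224, 0.0841]
ee_rot: [-1.603, -2.701, 0.001]
force: [-0.4, -0.4, -0.2]
finger_gap: 0.888
grip_force: 0.0
```

Emit:
servo_tool(
  increments=[
    [1, [0, 0, 0], [0, 0, 0]],
    [1, [0, 0, -0.2], [0, 0, 0]],
    [1, [0, 0, -0.5], [0, 0, 0]],
    [1, [0, 0, -0.7], [0, 0, 0]],
    [1, [0, 0, -0.7], [0, 0, 0]],
    [1, [0, 0, -0.7], [0, 0, 0]],
    [1, [0, 0, -0.7], [0, 0, 0]],
    [1, [0, 0, -0.7], [0, 0, 0]],
  ],
)

```text
clock: 21.88
position: [0.4993, 0.2241, 0.2536]
ee_rot: [1.603, 2.702, -0.001]
force: [-0.3, 0.0, -0.5]
finger_gap: 0.998
grip_force: 0.0
```

```bash
python3 - <<'E'
from plan import *
st=robot.sense();print(st["finger_gap"],st["force"],st["position"])
c=shot("scene","k")
def cen(lo,hi,box):
    x0,x1,y0,y1=box; im=cv2.cvtColor(c["image"],cv2.COLOR_BGR2HSV)[y0:y1,x0:x1]
    n,l,s,ce=cv2.connectedComponentsWithStats(cv2.inRange(im,lo,hi)); i=1+np.argmax(s[1:,4]); return ce[i]+[x0,y0],s[i]
cp=R.from_euler("z",.5);o=np.array([.4996,.2242,.004])
for nm,lo,hi in(("blue",(105,120,40),(125,255,255)),("red",(0,150,70),(6,255,255))): print(nm,cen(lo,hi,(290,370,180,285)))
print("pred bar ctr front",proj(c,o+cp.apply([.007,0,.098])),"pred foot",proj(c,o+cp.apply([.05,0,.025])))
print("orig offset check",proj(c,np.array([.5172,.2142,.004])+cp.apply([.007,0,.098])),proj(c,np.array([.5172,.2142,.004])+cp.apply([.05,0,.025])))
E
```

```text
0.9976420075459097 [-0.28831581  0.00520507 -0.54862702] [0.49932511 0.22408078 0.25363935]
blue (array([333.61650485, 213.8592233 ]), array([ 28,  27,  33,  23, 412], dtype=int32))
red (array([333.84552846, 256.82926829]), array([ 39,  70,  11,  16, 123], dtype=int32))
pred bar ctr front [335.31337299 215.88624637] pred foot [335.00731947 258.00297658]
orig offset check [326.59469583 221.24744719] [326.60440152 263.53215601]
```

```bash
python3 -c "
from workcell import robot
print(robot.sign_off())"
```

```text
the job is handed in; nothing more can be done
None
```

I handed the job in at about 22 s of the allowed 51 s. The last top picture showed all five balls in the jar, and the empty cup stands upright, released, near the middle of its mat. Hand-in gave no verdict, and I judged the bottom shut by the tab being back in its sprung-out place, not by a direct view.

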